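Unclamp a macro rail and draw it slantwise out of its glass-topped case

TASK

Push the toggle clamp's handle over so that its arm swings up off the rail, past its balance point, and stays open; then take hold of the aluminium macro rail, tilt it, and draw it knob end first, slantwise up through the opening in the case's smoked glass cover, without forcing or striking the glass and without disturbing the things standing around. Finish while still holding the rail in the gripper, at rest and wholly clear of the case, all of it about 5 cm or more above the cover; do not put it down.

Things in the scene. Friction and masses are not known exactly. Their poses are not given: they have to be found in the camera images.
- case: Fixed flat rail case on the shelf, 160 mm (its x) by 350 mm (y -200 to +150), walls 5 mm, floor 6 mm. Origin on the shelf surface under the middle of the cover's opening, z up; +x points away from the robot, turned at most about 20 degrees. Two rubber strips across the floor at y -145 and +5, tops at z 12, carry the rail. On its +x side: a clamp plinth.
- cover: Fixed smoked glass cover on the case, 5 mm thick: underside at case z 61, top at z 66. Its axes are the case's, its origin 61 mm above the case's. It has one rectangular opening, x -62 to +62 and y -85 to +85 mm (124 by 170, shorter than the rail).
- rail: Loose aluminium macro rail, 230 mm along its y, 0.15 to 0.3 kg: bar 24 wide (x), 16 tall (z), y -115 to +85; thin screw; round knob 22 across, y +93 to +115, axis at z 8. Origin mid-length at the bar's underside, near its balance point. Lies along the case on the strips, knob (+y, as the case's +y) under the opening, plain end under the glass; origin starts at case x 0 +-4, y -65 +-10 mm.
- rail_knob_end (a point): Centre of the outer face of the rail's knob, rail coordinates (0, 115, 8) mm.
- rail_plain_end (a point): Centre of the rail's other end face, rail coordinates (0, -115, 8) mm.
- clamp (a joint): Toggle clamp hinge (rad), axis along case y. 0: clamped, arm level from the hinge to -x, its rubber-tipped rod pressing on the rail at case (0, -30), handle up. Grows as the handle is pushed to case +x and the arm swings up; stop at 2.1, handle low, arm up leaning away. No spring: let go below the balance point (about 0.75) it falls back to 0, above it on to the stop. About 2 N at the handle.
- clamp_hinge (a point): Point on the clamp's hinge axis level with the arm, at case (130, -30, 78) mm. The arm is 14 mm wide, 8 thick, 130 long, its rod 18 mm thick at the tip; fully open, it stands 225 mm high, all of it beyond case x 117. Under it a solid plinth, case x 80 to 155, y -120 to -10, 60 mm high, with three pivot cheeks at x 117 to 143 up to z 88.
- clamp_handle (a point): Centre of the clamp's handle grip: black bar 24 mm in diameter, 50 mm long, parallel to case y, 100 mm from the hinge axis on a stem 10 mm wide that sits on the hinge shaft 65 mm to the -y side of the arm, so what pushes it stays beside the arm's path. When clamped it is at case (113, -95, 176) mm, leaning 10 degrees from straight above the hinge towards -x.
- body_cap: White lens body cap, disc 58 mm across, 9 mm tall, lying on the cover's glass beyond the knob end; not to be disturbed. Origin under its centre.
- lens: Black lens standing upright, 73 mm across, 70 mm tall, on the shelf beside the case; leave alone. Origin under its centre.
- lens_hood: Orange lens hood ring, 72 mm across, 32 mm tall; leave alone. Origin under its centre.
- tub0: Desiccant tub, 45 mm across, 40 mm tall, on the shelf; leave alone. Origin under its centre.
- tub1: Another such tub; leave alone.
- tub2: Another such tub; leave alone.
- dust_bottle: Closed grey bottle, 48 mm across, 110 mm tall; leave alone. Origin under its centre.
Mind the look-alikes: they are no part of the job. What is meant by the rail is not blue, brown or red, and is the larger of those in its own colour.

How it is judged:
By the outcome, as a careful person would: the job done as asked, in the order asked, and still so for the second after the job is handed in, while the arm keeps its last pose, push and grip.
It also fails if it takes over 48 s, if anything falls off the work surface, if the arm or the gripper's body presses on something with over 40 N, if the wrist force passes 120 N, or if a joint passes its speed limit or range.

ROBOT

A 6-joint arm with a two-finger parallel gripper is mounted at the origin on the work surface. World frame = base frame: x ahead of the robot, y to its left, z up, the work surface at z = 0. Lengths are in m, angles in rad, forces in N, time in s.
With the tool pointing down it reaches from about 0.25 to 0.725 m from the base axis. Payload 4 kg.
Tool frame: the origin (TCP) lies on the front face of the gripper's body, between the roots of the fingers; the fingertips stand 73 mm ahead of it and the grasp point (between the pads) lies bot.tcp_to_grasp ahead of it (bot.tcp_to_grasp is the distance from the TCP to the grasp point, in m); z points along the fingers, y is the line along which they close (so a half turn about z gives the same grasp; the last joint's range is limited). The gripper opens to 85 mm and grips with 20 to 120 N. Pads are 22 mm wide; open, the fingers measure 114 mm over their backs; the gripper's body (76 mm by 85 mm) begins 54 mm behind the grasp point. The pads swing forward as they close: fully open they stand 13 mm farther back than shut.
Start: joints at [-1.235, 0.241, 0.005, 1.335, 0, 1.571], TCP at [0.165, -0.472, 0.304] pointing down, gripper open.
Joint ranges: [-2.72, 2.72], [-1.05, 1.87], [-1.09, 1.28], [-1.99, 2.15], [-1.42, 1.44], [-3.14, 3.14]. Speed limits (rad/s): [2.79, 2.79, 3.14, 3.14, 3.14, 3.14].

INTERFACE

Orientations are given as a unit quaternion [x, y, z, w].
In Python, from workcell import bot gives the robot as it stands.
- The arm moves only by the shell command python3 -m jog 'ROWS' [OPENING]. ROWS is JSON, one flat list of numbers, 6 for each row, row after row: the shift along the world's x, y, z scaled (see below), then the turn, a rotation vector about the world's x, y, z scaled (see below). In form: [tx, ty, tz, wx, wy, wz, tx, ty, tz, wx, wy, wz, ...]. A call has 1 to 10 rows; each row is the pose to reach, as a shift and turn from the pose commanded when the call began; what a row does not reach only later rows make up. The controller multiplies each number of a shift by 800 mm and each number of a turn by 2 rad. A row lasts 1/12 s, in which the tool goes at most 41.7 mm and 7.16 degrees, less where a joint would pass 70% of its speed; a pose out of reach is approached as far as the arm can. A call with a number of a shift or a turn outside -1 to 1 is refused whole. A call with a gripper value outside its range is refused whole. OPENING is the opening, from -1 (shut) to 1 (fully open), set as the call begins (- or left out, the last holds). The fingers move at their own pace and stop on an object; the grip force is fixed at half the most. Time passes only in rows, so rows that repeat a pose let the fingers close. It gives the time, the measured TCP pose, the force, the opening and the grip force at its end, in the units of the state.
- bot.get_obs(): the state, without advancing time (a new reading comes with each control period).
- bot.camera(name): name is "side" or "top" or "wrist"; returns (picture, depth): 384x512x3 uint8, red, green, blue; 384x512 float32, m along the optical axis (not along the pixel's ray), 0 where there is no reading.
- bot.calibration(name): a dict with "intrinsics" (3x3 intrinsics, pixels), "pose" (4x4, takes a point from camera to world coordinates). Camera axes: x right, y up, looking along -z (the intrinsics and any distortion apply to the point x, -y, -z); pixel columns grow to the right and rows downward; lengths in m; the calibration is good to about 2 mm. The wrist camera is an equidistant fisheye: a pixel r from the principal point sees the ray r / f radians off the axis. A picture is of the moment at which its call begins: read the wrist's pose just before it. calibration takes no time and is no camera call; for the wrist camera it gives the pose at the moment of the call.
- bot.job_done(): hands the job in; it is judged then, once.
Trained networks look in the newest picture that a camera, given by its name, has taken for a name from the list of things; names that differ only in an ending like _2 or _b are one class to them, and where a whole thing is asked for, a point or a joint stands for the part that bears it (a point fixed in the world has none). Each returns a list of dicts, best first, with "confidence" (0 to 1); they miss things now and then, are a little off and sometimes report something else, mostly with a low value. They report only what shows in the picture. A call takes as long as a camera call. They do not tell look-alikes from the thing itself.
- bot.find_in(label, camera): "at" ([x, y, z] in m, in the coordinates of the camera as it stood for that picture, good to about 4 mm: the middle of the surface that is visible of it).
- bot.tip_of(label, camera): "at" ([x, y, z] in m, in the coordinates of the camera as it stood for that picture, good to about 4 mm: a listed point, or the origin of a listed thing).
The state is a dict: "clock": time; "joint_pos": joint angles; "joint_vel": joint speeds; "tau": joint torques, N m; "eef_pos": TCP position; "tool_rot": TCP orientation; "ft_force": force on the tool from outside, world axes, zero at the start; "ft_torque": the same for the moment, N m; "grip_width": finger opening in m; "grasp_force": force on a finger pad.
Only numpy, scipy, OpenCV 4.12 (cv2) and the standard library are available. Lean on these libraries where they do the work, as an engineer would, in place of code of your own. Each camera call takes 0.05 s, during which the arm holds its last target. There are 200 camera calls.

## Working session

There is one attempt and no reset: what is moved stays moved. The work goes in short steps, Python scripts to look and compute and a shell command to move; the robot and the scene stay as the last step left them, time stands still between calls to the robot, and variables do not carry over. Pictures are saved under pics/ and viewed, at most 10 in all, crops included, and the job is handed in when it is done.

```bash
mkdir -p pics; ls; cat > h.py <<'E'
import numpy as np, cv2
from workcell import bot
from scipy.spatial.transform import Rotation as R
def w(cam,p,P=None):
    P=bot.calibration(cam)["pose"] if P is None else P
    return (np.array(P)@np.r_[p,1])[:3]
E
python3 - <<'E'
from h import *
print(bot.tcp_to_grasp, {k:np.round(v,3).tolist() for k,v in bot.get_obs().items()})
for c in ("top","side"):
    im,d=bot.camera(c); cv2.imwrite(f"pics/{c}0.png",im[:,:,::-1]); np.save(f"pics/{c}0.npy",d)
    print(c,np.round(bot.calibration(c)["pose"],3).tolist(),np.round(bot.calibration(c)["intrinsics"],1).tolist())
    for l in ["case","cover","rail","rail_knob_end","rail_plain_end","clamp_hinge","clamp_handle","body_cap","lens","lens_hood","tub0","dust_bottle"]:
        print(l,[(round(r["confidence"],2),np.round(w(c,r["at"]),3).tolist()) for r in bot.tip_of(l,c)[:4]])
E
```

```text
pics
0.0539 {'clock': 0.0, 'joint_pos': [-1.235, 0.241, 0.004, 1.335, 0.0, 1.571], 'joint_vel': [-0.0, -0.0, -0.001, -0.0, 0.001, 0.001], 'tau': [-0.001, -37.231, 25.241, 0.017, -0.0, -0.0], 'eef_pos': [0.165, -0.472, 0.303], 'tool_rot': [0.986, 0.167, -0.0, -0.001], 'ft_force': [-0.278, -0.861, -0.437], 'ft_torque': [-0.021, -0.011, 0.065], 'grasp_force': 0.0, 'grip_width': 0.086}
top [[0.1, 0.972, -0.212, 0.151], [-0.995, 0.098, -0.022, -0.003], [-0.0, 0.213, 0.977, 1.55], [0.0, 0.0, 0.0, 1.0]] [[487.0, 0.0, 261.7], [0.0, 487.0, 197.7], [0.0, 0.0, 1.0]]
case [(0.78, [0.459, 0.099, 0.0]), (0.32, [0.584, 0.243, -0.001]), (0.22, [0.408, -0.16, 0.005])]
cover [(0.18, [0.407, -0.161, 0.005])]
rail [(0.86, [0.175, -0.331, 0.001]), (0.79, [0.737, 0.375, 0.003]), (0.7, [0.313, 0.358, -0.0]), (0.58, [0.459, 0.036, 0.013])]
rail_knob_end [(0.86, [0.448, 0.15, 0.021]), (0.85, [0.286, 0.281, 0.005]), (0.8, [0.792, 0.273, 0.015]), (0.74, [0.516, -0.315, 0.009])]
rail_plain_end [(0.9, [0.078, -0.254, 0.011]), (0.81, [0.683, 0.484, 0.014]), (0.7, [0.337, 0.439, 0.011]), (0.57, [0.666, -0.376, 0.0
[... 712 characters left out ...]
03]), (0.61, [0.46, 0.037, 0.012]), (0.55, [0.591, -0.346, 0.003])]
rail_knob_end [(0.89, [0.285, 0.284, 0.01]), (0.86, [0.446, 0.15, 0.018]), (0.85, [0.261, -0.399, 0.011]), (0.54, [0.513, -0.315, 0.007])]
rail_plain_end [(0.59, [0.683, 0.479, 0.008]), (0.55, [0.343, 0.441, 0.002]), (0.44, [0.665, -0.367, 0.002])]
clamp_hinge [(0.83, [0.593, 0.082, 0.075]), (0.29, [0.448, 0.148, 0.017])]
clamp_handle [(0.6, [0.579, 0.017, 0.174])]
body_cap [(0.57, [0.427, 0.211, 0.064])]
lens [(0.87, [0.616, -0.087, -0.001])]
lens_hood [(0.48, [0.405, -0.16, 0.001])]
tub0 [(0.62, [0.622, 0.189, 0.0]), (0.61, [0.474, 0.309, 0.004]), (0.54, [0.582, 0.239, -0.002])]
dust_bottle [(0.75, [0.514, -0.183, 0.002])]
```

View pics/top0.png

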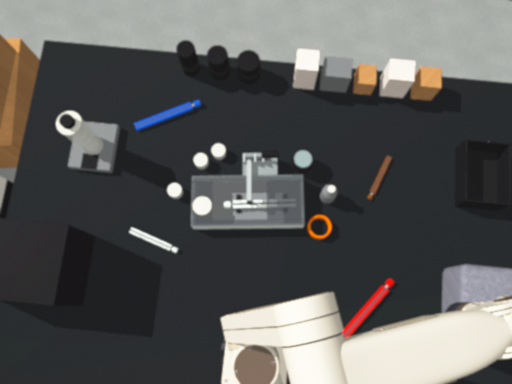

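View pics/side0.png

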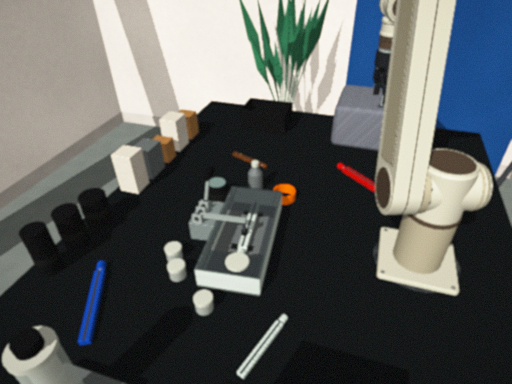

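The top view shows the case at px (190–305, 175–230), the silver rail at (225–295, 204), the clamp at (248–275, 155–205) and the cap at (202, 205). The side view agrees. Both networks give the case origin at about (0.4585, 0.099) with yaw about 6.2°. The hinge, handle and rail positions fit the given dimensions.

Next I move to the near side of the handle with the fingers shut.

```bash
python3 -m jog '[0.2,0.25,0.06,0,0,0.3, 0.2,0.25,0.06,0,0,0.3, 0.2,0.25,0.06,0,0,0.3, 0.2,0.25,0.06,0,0,0.3, 0.2,0.25,0.06,0,0,0.3, 0.2,0.25,0.06,0,0,0.3, 0.2,0.25,0.06,0,0,0.3, 0.2,0.25,0.06,0,0,0.3]' -1
python3 -m jog '[0.2675,0.345,0,0,0,0.372, 0.2675,0.345,0,0,0,0.372, 0.2675,0.345,0,0,0,0.372, 0.2675,0.345,0,0,0,0.372, 0.2675,0.345,0,0,0,0.372, 0.2675,0.345,0,0,0,0.372, 0.2675,0.345,0,0,0,0.372, 0.2675,0.345,0,0,0,0.372, 0.2675,0.345,0,0,0,0.372, 0.2675,0.345,0,0,0,0.372]'
python3 - <<'E'
from h import *
o=bot.get_obs(); print(o["clock"],o["joint_pos"].round(3) if hasattr(o["joint_pos"],"round") else o["joint_pos"]); print(R.from_quat(o["tool_rot"]).as_matrix().round(3))
P=bot.calibration("wrist")["pose"]; im,d=bot.camera("wrist"); cv2.imwrite("pics/w1.png",im[:,:,::-1])
for l in ["clamp_handle","rail","rail_knob_end","case","clamp_hinge","body_cap"]:
    print(l,[(round(r["confidence"],2),np.round(w("wrist",r["at"],P),3).tolist()) for r in bot.tip_of(l,"wrist")[:3]])
E
```

```text
clock: 1.97
eef_pos: [0.3265, -0.2702, 0.3528]
tool_rot: [0.891, 0.453, 0.001, 0.001]
ft_force: [0.1, -0.6, 0.2]
grip_width: -0.0003
grasp_force: 0.0
clock: 2.8
eef_pos: [0.5408, 0.0056, 0.3503]
tool_rot: [0.666, 0.746, -0.0, -0.0]
ft_force: [0.6, 0.1, 0.5]
grip_width: -0.0001
grasp_force: 0.0
2.8 [0.01  0.31  0.219 1.48  0.    1.469]
[[-0.112  0.994 -0.001]
 [ 0.994  0.112  0.   ]
 [ 0.    -0.001 -1.   ]]
clamp_handle [(0.94, [0.581, 0.02, 0.177])]
rail [(0.93, [0.465, 0.03, 0.012]), (0.57, [0.169, -0.33, 0.001])]
rail_knob_end [(0.6, [0.445, 0.151, 0.021]), (0.59, [0.514, -0.177, 0.002]), (0.51, [0.792, 0.277, 0.012])]
case [(0.59, [0.459, 0.099, 0.001])]
clamp_hinge [(0.88, [0.591, 0.084, 0.079]), (0.59, [0.612, -0.087, -0.0])]
body_cap []
```

```bash
python3 -m jog '[0,0,-0.14,0,0,0, 0,0,-0.14,0,0,0, 0,0,-0.14,0,0,0, 0,0,-0.14,0,0,0, 0,0,-0.14,0,0,0]'
python3 -m jog '[0.017,0.002,0,0,0,0, 0.030,0.003,0,0,0,0, 0.042,0.005,0,0,0,0, 0.055,0.006,0,0,0,0, 0.067,0.007,-0.002,0,0,0, 0.079,0.009,-0.005,0,0,0, 0.092,0.010,-0.009,0,0,0, 0.104,0.011,-0.012,0,0,0, 0.117,0.013,-0.017,0,0,0, 0.131,0.014,-0.022,0,0,0]'
python3 - <<'E'
from h import *
P=bot.calibration("wrist")["pose"]; im,d=bot.camera("wrist"); cv2.imwrite("pics/w2.png",im[:,:,::-1])
for c in ["wrist","top"]:
  if c=="top": P=bot.calibration("top")["pose"]; bot.camera("top")
  print([(round(r["confidence"],2),np.round(w(c,r["at"],P),3).tolist()) for r in bot.tip_of("clamp_handle",c)[:3]])
E
```

```text
clock: 3.57
eef_pos: [0.5375, 0.0032, 0.2392]
tool_rot: [0.668, 0.744, -0.001, -0.001]
ft_force: [0.4, 0.6, -0.1]
grip_width: 0.0001
grasp_force: 0.0
clock: 4.4
eef_pos: [0.6454, 0.0148, 0.2264]
tool_rot: [0.668, 0.744, 0.002, 0.002]
ft_force: [0.0, -0.4, -0.1]
grip_width: 0.0003
grasp_force: 0.1
[(0.87, [0.665, 0.029, 0.152])]
[]
```

View pics/w2.png

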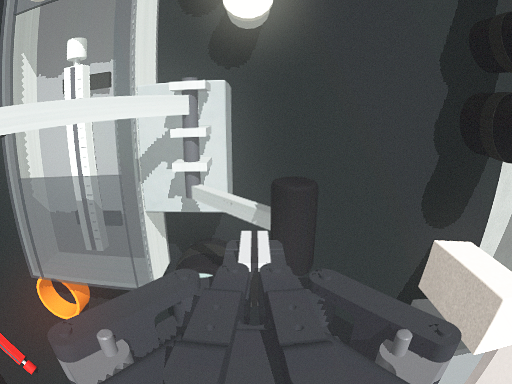

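The arm is up off the rail (row ~115), and the handle (px 295, 220) has gone ahead of the fingers to about q 0.9. I'll hold briefly, then check that it went to the stop.

```bash
python3 -m jog '[0,0,0,0,0,0, 0,0,0,0,0,0, 0,0,0,0,0,0, 0,0,0,0,0,0, 0,0,0,0,0,0, 0,0,0,0,0,0]'
python3 - <<'E'
from h import *
for c in ["wrist","side"]:
  P=bot.calibration(c)["pose"]; im,d=bot.camera(c); cv2.imwrite(f"pics/{c}3.png",im[:,:,::-1])
  for l in ["clamp_handle","rail","rail_knob_end"]: print(c,l,[(round(r["confidence"],2),np.round(w(c,r["at"],P),3).tolist()) for r in bot.tip_of(l,c)[:3]])
E
```

```text
clock: 5.1
eef_pos: [0.6434, 0.0151, 0.2224]
tool_rot: [0.668, 0.745, -0.0, -0.0]
ft_force: [0.2, 1.5, 0.0]
grip_width: -0.0003
grasp_force: 0.0
wrist clamp_handle [(0.75, [0.69, 0.029, 0.045])]
wrist rail [(0.77, [0.461, 0.032, 0.009])]
wrist rail_knob_end [(0.95, [0.448, 0.153, 0.021]), (0.63, [0.261, -0.398, 0.017])]
side clamp_handle [(0.65, [0.69, 0.029, 0.04])]
side rail [(0.95, [0.31, 0.363, 0.001]), (0.78, [0.739, 0.371, 0.0]), (0.7, [0.592, -0.348, -0.0])]
side rail_knob_end [(0.9, [0.448, 0.146, 0.019]), (0.76, [0.793, 0.272, 0.012]), (0.72, [0.284, 0.285, 0.012])]
```

The handle now sits at z≈0.042, so the clamp is at its open stop. Next I work out the extraction path in the case's y–z plane with clearances.

```bash
cat > plan.py <<'E'
import numpy as np
YG,ZG,YO=-22.,30.,-63.   # grasp point, rail origin y
def rot(t): c,s=np.cos(t),np.sin(t); return np.array([[c,-s],[s,c]])
def box(y0,y1,z0,z1,n=60):
    a=np.linspace(0,1,n); Y=y0+(y1-y0)*a; Z=z0+(z1-z0)*a
    return np.r_[np.c_[Y,0*Y+z0],np.c_[Y,0*Y+z1],np.c_[0*Z+y0,Z],np.c_[0*Z+y1,Z]]
bar=box(-115,85,0,16); knob=box(93,115,-3,19); body=box(-43,43,54,150); tips=box(-11,11,-19,54) 
obs=dict(gl=(-200,-85,61,66),gr=(85,150,61,66),cap=(85,144,66,75),fl=(-200,150,-50,6),s1=(-152,-138,0,12),s2=(-2,12,0,12),wl=(-200,-195,0,61),wr=(145,150,0,61))
def dist(P,b):
    d=np.maximum(np.maximum(np.array([b[0],b[2]])-P,P-np.array([b[1],b[3]])),0)
    return np.hypot(*d.T).min()
def clear(W,n=8):
    for i in range(len(W)):
        A=np.array(W[max(i-1,0)],float);B=np.array(W[i],float); m={}
        for k in np.linspace(0,1,n):
            y,z,t=A+(B-A)*k; r=rot(np.radians(t))
            o=np.array([y,z])-r@[-115,0]   # rail origin
            T=lambda p:o+(p)@r.T
            g=np.array([YG-YO,ZG-12])
            for nm,p in dict(bar=bar,knob=knob,body=body+g,tips=tips+g).items():
                for on,b in obs.items():
                    d=dist(T(p),b); m[nm+'-'+on]=min(d,m.get(nm+'-'+on,1e9))
        y,z,t=B; r=rot(np.radians(t)); tcp=np.array([y,z])+r@(g+[115,54])
        low=sorted(m.items(),key=lambda x:x[1])[:5]
        print(W[i],"tcp shift",np.round(tcp-[YG,ZG+54],1),[(a,round(b,1)) for a,b in low])
E
python3 - <<'E'
from plan import clear
clear([(-178,12,0),(-178,15,0),(-176,12,7),(-172,10,15),(-160,12,18),(-145,14,21),(-130,16,25),(-110,20,29),(-90,28,32),(-70,40,34),(-50,56,34),(-30,80,34),(-30,130,34)])
E
```

```text
(-178, 12, 0) tcp shift [0. 0.] [('bar-s1', np.float64(0.0)), ('bar-s2', np.float64(0.0)), ('knob-fl', np.float64(3.0)), ('tips-fl', np.float64(5.0)), ('bar-fl', np.float64(6.0))]
(-178, 15, 0) tcp shift [0. 3.] [('bar-s1', np.float64(0.0)), ('bar-s2', np.float64(0.0)), ('knob-fl', np.float64(3.0)), ('tips-fl', np.float64(5.0)), ('bar-fl', np.float64(6.0))]
(-176, 12, 7) tcp shift [-7.9 18.5] [('bar-s1', np.float64(2.9)), ('bar-s2', np.float64(3.0)), ('bar-fl', np.float64(6.0)), ('knob-fl', np.float64(6.0)), ('tips-fl', np.float64(8.0))]
(-172, 10, 15) tcp shift [-18.   35.9] [('bar-s1', np.float64(2.9)), ('bar-fl', np.float64(4.0)), ('bar-gl', np.float64(10.8)), ('bar-wl', np.float64(17.1)), ('tips-s2', np.float64(21.0))]
(-160, 12, 18) tcp shift [-11.9  44.7] [('bar-s1', np.float64(2.6)), ('bar-fl', np.float64(4.0)), ('bar-gl', np.float64(7.6)), ('bar-wl', np.float64(18.9)), ('knob-cap', np.float64(25.9))]
(-145, 14, 21) tcp shift [-3.2 53.1] [('bar-s1', np.float64(1.1)), ('bar-fl', np.float64(6.0)), ('bar-gl', np.float64(6.4)), ('knob-cap', np.float64(22.8)), ('knob-gr', np.float6
[... 640 characters left out ...]
)), ('bar-fl', np.float64(22.0)), ('bar-s1', np.float64(49.2)), ('tips-cap', np.float64(52.3)), ('bar-cap', np.float64(52.9))]
(-50, 56, 34) tcp shift [ 61.1 118.9] [('bar-gl', np.float64(9.8)), ('bar-fl', np.float64(34.0)), ('tips-cap', np.float64(56.7)), ('bar-cap', np.float64(57.7)), ('bar-s2', np.float64(61.2))]
(-30, 80, 34) tcp shift [ 81.1 142.9] [('bar-gl', np.float64(26.3)), ('bar-fl', np.float64(50.0)), ('bar-cap', np.float64(59.7)), ('tips-cap', np.float64(62.9)), ('bar-s2', np.float64(63.3))]
(-30, 130, 34) tcp shift [ 81.1 192.9] [('bar-gl', np.float64(53.5)), ('bar-cap', np.float64(68.5)), ('bar-s2', np.float64(73.5)), ('bar-fl', np.float64(74.0)), ('bar-gr', np.float64(75.9))]
```

```bash
python3 - <<'E'
from plan import clear
clear([(-178,12,0),(-177,17,0),(-174,16,6),(-170,14.5,12.5),(-160,15.5,14.5),(-145,18,16.5),(-130,19,20),(-110,21,25),(-90,25,30),(-70,35,34),(-50,54,34),(-30,80,34),(-30,140,34)])
E
```

```text
(-178, 12, 0) tcp shift [0. 0.] [('bar-s1', np.float64(0.0)), ('bar-s2', np.float64(0.0)), ('knob-fl', np.float64(3.0)), ('tips-fl', np.float64(5.0)), ('bar-fl', np.float64(6.0))]
(-177, 17, 0) tcp shift [1. 5.] [('bar-s1', np.float64(0.0)), ('bar-s2', np.float64(0.0)), ('knob-fl', np.float64(3.0)), ('tips-fl', np.float64(5.0)), ('bar-fl', np.float64(6.0))]
(-174, 16, 6) tcp shift [-4.4 19.9] [('bar-s1', np.float64(5.0)), ('bar-s2', np.float64(5.0)), ('knob-fl', np.float64(8.0)), ('tips-s2', np.float64(8.9)), ('bar-fl', np.float64(10.0))]
(-170, 14.5, 12.5) tcp shift [-11.3  34.6] [('bar-s1', np.float64(6.3)), ('bar-fl', np.float64(8.5)), ('bar-gl', np.float64(11.1)), ('bar-wl', np.float64(19.3)), ('tips-s2', np.float64(21.3))]
(-160, 15.5, 14.5) tcp shift [-5.  40.3] [('bar-s1', np.float64(5.4)), ('bar-fl', np.float64(8.5)), ('bar-gl', np.float64(9.3)), ('bar-wl', np.float64(21.5)), ('knob-cap', np.float64(21.6))]
(-145, 18, 16.5) tcp shift [ 6.1 47.3] [('bar-s1', np.float64(4.8)), ('bar-gl', np.float64(8.3)), ('bar-fl', np.float64(9.5)), ('knob-cap', np.float64(10.2)), ('knob-gr', 
[... 649 characters left out ...]
), ('bar-fl', np.float64(19.0)), ('bar-cap', np.float64(44.2)), ('tips-cap', np.float64(44.2)), ('bar-s1', np.float64(48.1))]
(-50, 54, 34) tcp shift [ 61.1 116.9] [('bar-gl', np.float64(13.4)), ('bar-fl', np.float64(29.0)), ('tips-cap', np.float64(52.5)), ('bar-cap', np.float64(53.5)), ('bar-s2', np.float64(57.1))]
(-30, 80, 34) tcp shift [ 81.1 142.9] [('bar-gl', np.float64(26.1)), ('bar-fl', np.float64(48.0)), ('bar-cap', np.float64(58.1)), ('tips-cap', np.float64(60.9)), ('bar-s2', np.float64(61.7))]
(-30, 140, 34) tcp shift [ 81.1 202.9] [('bar-gl', np.float64(53.5)), ('bar-cap', np.float64(68.5)), ('bar-s2', np.float64(73.5)), ('bar-fl', np.float64(74.0)), ('bar-gr', np.float64(75.9))]
```

```bash
python3 -m jog '[0,0,0.08,0,0,0, 0,0,0.08,0,0,0, 0,0,0.08,0,0,0, -0.231,0.067,0.08,0,0,0, -0.231,0.067,0.08,0,0,0, -0.231,0.067,0.08,0,0,0, -0.231,0.067,0.08,0,0,0, -0.231,0.067,0.08,0,0,0, -0.231,0.067,0.08,0,0,0, -0.231,0.067,0.08,0,0,0]' 0.18
python3 - <<'E'
from h import *
o=bot.get_obs(); print(o["eef_pos"],o["joint_pos"])
P=bot.calibration("wrist")["pose"]; im,d=bot.camera("wrist"); cv2.imwrite("pics/w4.png",im[:,:,::-1])
for l in ["rail","rail_knob_end","clamp_handle"]: print(l,[(round(r["confidence"],2),np.round(w("wrist",r["at"],P),4).tolist()) for r in bot.tip_of(l,"wrist")[:2]])
E
```

```text
clock: 6.33
eef_pos: [0.4578, 0.0691, 0.2868]
tool_rot: [0.667, 0.745, 0.0, 0.0]
ft_force: [0.9, 0.5, 0.4]
grip_width: 0.05
grasp_force: 0.0
[0.45781791 0.06908745 0.28680376] [ 1.49830106e-01  1.75423133e-01 -1.22721878e-01  1.27137052e+00
 -1.08804397e-04  1.61030746e+00]
rail [(0.84, [0.4645, 0.0337, 0.009])]
rail_knob_end [(0.85, [0.7927, 0.2778, 0.0102]), (0.63, [0.4468, 0.1538, 0.0244])]
clamp_handle [(0.75, [0.6927, 0.0328, 0.0427])]
```

View pics/w4.png

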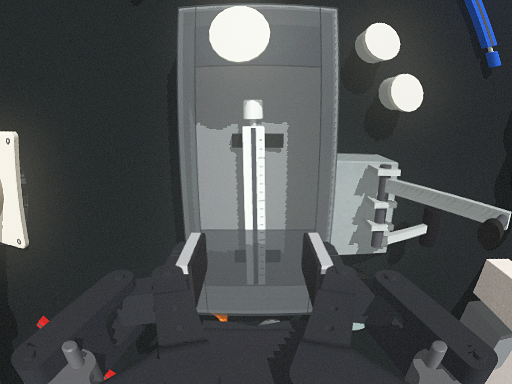

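The clamp arm stands open to the right (px 385–510, 180–240) and the rail lies free in the opening (x≈254, knob at y≈108). I'll take the rail's line from the depth image.

```bash
cat >> h.py <<'E'
def cloud(P,d):
    K=np.array(bot.calibration("wrist")["intrinsics"]); v,u=np.mgrid[:d.shape[0],:d.shape[1]]
    x=(u-K[0,2])/K[0,0]; y=(v-K[1,2])/K[1,1]; r=np.hypot(x,y)+1e-9; s=np.tan(r)/r
    c=np.stack([x*s*d,-y*s*d,-d,np.ones_like(d)],-1); return (c@np.array(P).T)[...,:3]
th=np.radians(6.2); C0=np.array([.4585,.099]); Rc=np.array([[np.cos(th),-np.sin(th)],[np.sin(th),np.cos(th)]])
def case(p): q=np.array(p,float).copy(); q[...,:2]=(q[...,:2]-C0)@Rc; return q*1000
E
python3 - <<'E'
from h import *
P=bot.calibration("wrist")["pose"]; im,d=bot.camera("wrist"); W=case(cloud(P,d)); ok=d>0
m=ok&(abs(W[...,0])<30)&(W[...,1]>-80)&(W[...,1]<80)
for lo in range(-80,80,10):
    k=m&(W[...,1]>=lo)&(W[...,1]<lo+10)&(W[...,2]>20)&(W[...,2]<40)
    if k.sum()>5: p=W[k]; print(lo,k.sum(),np.percentile(p[:,0],[3,50,97]).round(1),np.median(p[:,2]).round(1))
k=m&(W[...,2]>20)&(W[...,2]<40); print("ymax",W[k][:,1].max())
# cover: glass top heights and opening edges
g=ok&(W[...,2]>55)&(W[...,2]<70)&(abs(W[...,0])<85)&(abs(W[...,1])<200); print("glass",g.sum(), np.median(W[g][:,2]) if g.sum() else 0)
for x0 in (-30,0,30):
    s=g&(abs(W[...,0]-x0)<10); a=W[s][:,1]; print(x0,a[a>0].min() if (a>0).any() else None,a[a<0].max() if (a<0).any() else None)
s=g&(abs(W[...,1]-40)<30); a=W[s][:,0]; print("x edges",a[a<0].max(),a[a>0].min())
c=ok&(W[...,2]>71)&(W[...,2]<80)&(abs(W[...,0])<70)&(W[...,1]>60)&(W[...,1]<160); print("cap",W[c].min(0),W[c].max(0))
E
```

```text
-80 160 [-12.9  -1.2   9.3] 27.5
-70 169 [-12.8  -1.2  10.4] 27.4
-60 176 [-12.7  -1.2  10.2] 27.5
-50 179 [-12.6  -1.2  10.2] 27.4
-40 176 [-13.7  -2.3   9. ] 27.5
-30 173 [-13.6  -2.3   7.8] 27.7
-20 179 [-13.5  -3.4   7.7] 27.8
-10 184 [-13.5  -3.4   7.6] 27.8
0 189 [-14.5  -3.4   7.6] 27.7
10 187 [-14.4  -3.4   7.6] 27.6
20 102 [-13.3  -3.4   6.5] 26.7
30 153 [-13.3  -3.4   5.9] 28.2
40 174 [-14.5  -4.4   5.4] 28.6
50 55 [-13.8  -4.4   5.4] 28.4
ymax 52.92069902008209
glass 22383 65.51043086728203
-30 85.5580175310556 -83.10747042271302
0 86.46397102952379 -82.95215985202313
30 85.91292801555986 -82.94442410613294
x edges -59.84375161131701 62.79853974899842
cap [-45.61622781  87.6144225   71.00799085] [ 12.00505418 145.42241529  77.22990687]
```

The rail's centre line in my case frame is x≈-3 at y=-22, its top is z≈27.6, its yaw is about 7.7° and the knob end is at y≈53. The opening spans y -83 to 86, and the cap starts at 87. Descending to the grasp.

```bash
python3 -m jog '[0,0.01,-0.05,0,0,0.011, 0,0.01,-0.1,0,0,0.011, 0,0.01,-0.14,0,0,0.011, 0,0.01,-0.17,0,0,0.011, 0,0.01,-0.2,0,0,0.011, 0,0.01,-0.22,0,0,0.011, 0,0.01,-0.235,0,0,0.011, 0,0.01,-0.235,0,0,0.011, 0,0.01,-0.235,0,0,0.011]'
```

```text
clock: 7.33
eef_pos: [0.4589, 0.0764, 0.0975]
tool_rot: [0.66, 0.752, -0.001, -0.001]
ft_force: [-0.2, 0.8, 0.0]
grip_width: 0.0506
grasp_force: 0.0
```

Now at z 0.0975. I'll go down 13.5 mm more, settle, then close.

```bash
python3 -m jog '[0,0,-0.008,0,0,0, 0,0,-0.017,0,0,0, 0,0,-0.017,0,0,0, 0,0,-0.017,0,0,0]'
python3 -m jog '[0,0,0,0,0,0, 0,0,0,0,0,0, 0,0,0,0,0,0, 0,0,0,0,0,0, 0,0,0,0,0,0, 0,0,0,0,0,0, 0,0,0,0,0,0]' -1
python3 - <<'E'
from h import *
P=bot.calibration("wrist")["pose"]; im,d=bot.camera("wrist"); cv2.imwrite("pics/w5.png",im[:,:,::-1])
E
```

```text
clock: 7.67
eef_pos: [0.4587, 0.0767, 0.0847]
tool_rot: [0.659, 0.752, -0.0, -0.0]
ft_force: [-0.1, 0.2, 0.2]
grip_width: 0.0503
grasp_force: 0.0
clock: 8.25
eef_pos: [0.459, 0.0768, 0.0853]
tool_rot: [0.659, 0.752, 0.0, 0.0]
ft_force: [-1.4, 0.1, 6.6]
grip_width: 0.0228
grasp_force: 59.8
```

View pics/w5.png

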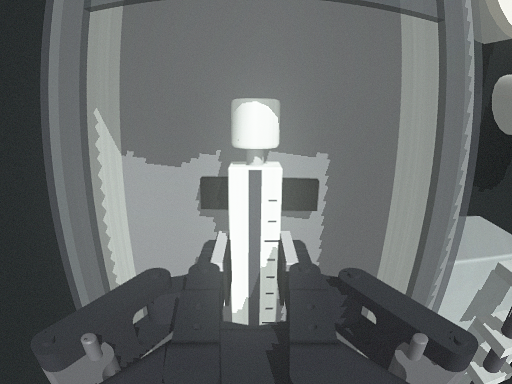

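The rail is gripped squarely at 60 N, and the strip (px 200–320, 193) lies ahead of the fingers. I'll tabulate the extraction path in move units.

```bash
cat >> plan.py <<'E'
YG,ZG,YO=-22.,31.,-62.
obs.update(gl=(-200,-83,61,66),gr=(86,150,61,66),cap=(87,146,66,75))
def table(W,base):
    def tcp(w): r=rot(np.radians(w[2])); return np.array(w[:2],float)+r@np.array([YG-YO+115,ZG-12+54])
    b=tcp(base)
    for w in W:
        s=tcp(w)-b; a=np.radians(w[2]-base[2])/2
        print(w,np.round([-.122*s[0]/800,.9925*s[0]/800,s[1]/800,.991*a,.131*a,0],4).tolist())
E
python3 - <<'E'
from plan import *
W=[(-177,12,0),(-176,17,0),(-173,16,6),(-169,14.5,12.5),(-159,15.5,14.5),(-144,18,16.5),(-129,19,20),(-109,21,25),(-89,25,30),(-69,35,34),(-49,54,34),(-29,80,34),(-29,145,34)]
clear(W); i=np.interp
table([(-177,14.5,0)]+[(-176,17,0),(-174.5,16.5,3),(-173,16,6),(-171,15.3,9.2),(-169,14.5,12.5)],W[0])
table([(-164,15,13.5),(-159,15.5,14.5),(-151.5,16.7,15.5),(-144,18,16.5),(-136.5,18.5,18.2),(-129,19,20),(-119,20,22.5),(-109,21,25)],W[3])
table([(-99,23,27.5),(-89,25,30),(-79,30,32),(-69,35,34),(-59,44,34),(-49,54,34),(-39,67,34),(-29,80,34)],W[7])
E
```

```text
(-177, 12, 0) tcp shift [0. 0.] [('bar-s1', np.float64(0.0)), ('bar-s2', np.float64(0.0)), ('knob-fl', np.float64(3.0)), ('bar-fl', np.float64(6.0)), ('tips-fl', np.float64(6.0))]
(-176, 17, 0) tcp shift [1. 5.] [('bar-s1', np.float64(0.0)), ('bar-s2', np.float64(0.0)), ('knob-fl', np.float64(3.0)), ('bar-fl', np.float64(6.0)), ('tips-fl', np.float64(6.0))]
(-173, 16, 6) tcp shift [-4.5 19.8] [('bar-s1', np.float64(5.0)), ('bar-s2', np.float64(5.0)), ('knob-fl', np.float64(8.0)), ('tips-s2', np.float64(9.4)), ('bar-fl', np.float64(10.0))]
(-169, 14.5, 12.5) tcp shift [-11.5  34.3] [('bar-s1', np.float64(6.2)), ('bar-fl', np.float64(8.5)), ('bar-gl', np.float64(10.8)), ('bar-wl', np.float64(20.3)), ('bar-s2', np.float64(21.9))]
(-159, 15.5, 14.5) tcp shift [-5.2 40. ] [('bar-s1', np.float64(5.2)), ('bar-fl', np.float64(8.5)), ('bar-gl', np.float64(9.0)), ('knob-gr', np.float64(22.0)), ('bar-wl', np.float64(22.5))]
(-144, 18, 16.5) tcp shift [ 5.9 47. ] [('bar-s1', np.float64(4.6)), ('bar-gl', np.float64(7.9)), ('bar-fl', np.float64(9.5)), ('knob-cap', np.float64(11.1)), ('knob-gr', np
[... 2016 characters left out ...]
212, 0.0493, 0.0065, 0.0]
(-129, 19, 20) [-0.0038, 0.0312, 0.0266, 0.0649, 0.0086, 0.0]
(-119, 20, 22.5) [-0.0045, 0.0369, 0.0343, 0.0865, 0.0114, 0.0]
(-109, 21, 25) [-0.0052, 0.0423, 0.0417, 0.1081, 0.0143, 0.0]
(-99, 23, 27.5) [-0.0006, 0.0052, 0.0083, 0.0216, 0.0029, 0.0]
(-89, 25, 30) [-0.0012, 0.0101, 0.0163, 0.0432, 0.0057, 0.0]
(-79, 30, 32) [-0.002, 0.0163, 0.0267, 0.0605, 0.008, 0.0]
(-69, 35, 34) [-0.0028, 0.0224, 0.0369, 0.0778, 0.0103, 0.0]
(-59, 44, 34) [-0.0043, 0.0348, 0.0482, 0.0778, 0.0103, 0.0]
(-49, 54, 34) [-0.0058, 0.0472, 0.0607, 0.0778, 0.0103, 0.0]
(-39, 67, 34) [-0.0073, 0.0596, 0.0769, 0.0778, 0.0103, 0.0]
(-29, 80, 34) [-0.0089, 0.072, 0.0932, 0.0778, 0.0103, 0.0]
```

```bash
python3 -m jog '[0,0,0.003,0,0,0, 0,0.001,0.006,0,0,0, 0,0,0.011,0.013,0.002,0, 0,-0.002,0.0156,0.026,0.0035,0, 0.0005,-0.0055,0.025,0.052,0.007,0, 0.001,-0.0095,0.034,0.08,0.0105,0, 0.0017,-0.014,0.043,0.108,0.0143,0, 0.0017,-0.014,0.043,0.108,0.0143,0, 0.0017,-0.014,0.043,0.108,0.0143,0]'
python3 - <<'E'
from h import *
o=bot.get_obs(); print(R.from_quat(o["tool_rot"]).as_matrix().round(3).tolist(), case(o["eef_pos"]))
P=bot.calibration("wrist")["pose"]; im,d=bot.camera("wrist"); cv2.imwrite("pics/w6.png",im[:,:,::-1])
W=case(cloud(P,d)); k=(d>0)&(abs(W[...,0])<14)&(W[...,1]>-20)&(W[...,1]<75)&(W[...,2]>30)
for lo in range(-20,75,10):
    s=k&(W[...,1]>=lo)&(W[...,1]<lo+10)
    if s.sum()>5: print(lo,s.sum(),np.median(W[s],0).round(1))
im,d=bot.camera("side"); cv2.imwrite("pics/s6.png",cv2.resize(im[130:330,150:330,::-1],None,fx=3,fy=3))
for l in ["rail_knob_end","clamp_handle"]: print([(round(r["confidence"],2),np.round(case(w("side",r["at"])),0).tolist()) for r in bot.tip_of(l,"side")[:3]])
E
```

```text
clock: 9.05
eef_pos: [0.4604, 0.0649, 0.119]
tool_rot: [0.656, 0.747, 0.071, -0.081]
ft_force: [0.0, -0.5, -2.2]
grip_width: 0.0226
grasp_force: 58.9
[[-0.126, 0.992, -0.028], [0.968, 0.129, 0.213], [0.215, 0.0, -0.977]] [ -1.84119922 -34.10102444 118.99137001]
-20 3511 [  8.  -18.  116.7]
-10 1068 [-0.7 -5.1 66.2]
0 1110 [-0.8  5.1 68.5]
10 1184 [-1.3 15.1 70.6]
20 772 [-1.2 23.3 69.6]
30 1099 [-1.5 35.3 76.4]
40 1169 [-1.6 45.  78.6]
50 196 [-1.8 50.9 78.9]
[(0.81, [-5.0, 51.0, 67.0]), (0.64, [349.0, 138.0, 11.0]), (0.62, [-152.0, 202.0, 10.0])]
[(0.59, [224.0, -93.0, 41.0]), (0.53, [37.0, 210.0, 4.0]), (0.47, [137.0, -200.0, -2.0])]
```

View pics/s6.png

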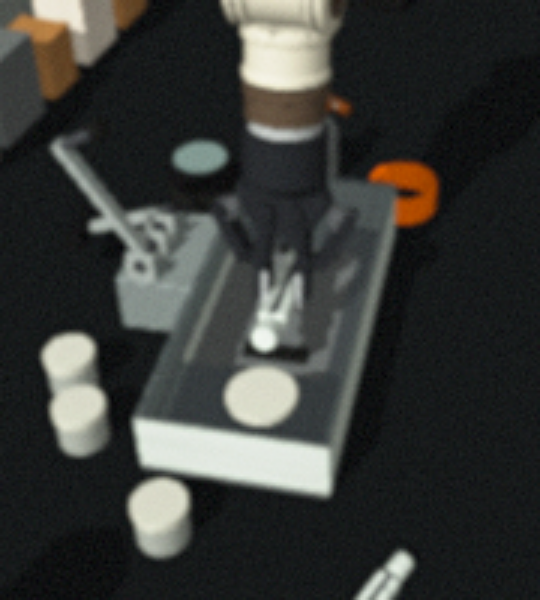

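The rail has tilted with the hand by 12.3° and sits within 1 mm of plan, with 2.2 N of weight. The side view shows the cap and tubs untouched and the knob up through the opening (px 265, 330). Drawing it on.

```bash
python3 -m jog '[-0.0005,0.004,0.0036,0.0086,0.0011,0, -0.001,0.008,0.007,0.0173,0.0023,0, -0.0018,0.0147,0.0114,0.026,0.0034,0, -0.0026,0.0215,0.016,0.0346,0.0046,0, -0.0033,0.0266,0.0212,0.0493,0.0065,0, -0.0038,0.0312,0.0266,0.065,0.0086,0, -0.0045,0.037,0.0343,0.0865,0.0114,0, -0.0052,0.0423,0.0417,0.108,0.0143,0, -0.0052,0.0423,0.0417,0.108,0.0143,0, -0.0052,0.0423,0.0417,0.108,0.0143,0]'
python3 - <<'E'
from h import *
o=bot.get_obs(); print(case(o["eef_pos"]),o["joint_pos"].round(2),o["ft_torque"])
P=bot.calibration("wrist")["pose"]; im,d=bot.camera("wrist")
W=case(cloud(P,d)); k=(d>0)&(abs(W[...,0])<16)&(W[...,1]>10)&(W[...,1]<115)&(W[...,2]>82)
for lo in range(10,115,10):
    s=k&(W[...,1]>=lo)&(W[...,1]<lo+10)
    if s.sum()>5: print(lo,s.sum(),np.median(W[s],0).round(1))
E
```

```text
clock: 10.08
eef_pos: [0.4562, 0.0993, 0.1527]
tool_rot: [0.644, 0.734, 0.142, -0.162]
ft_force: [-0.4, -0.5, -1.6]
grip_width: 0.0223
grasp_force: 58.9
[ -2.2432309    0.49633148 152.65980097] [ 0.01  0.34 -0.34  0.94  0.43  1.43] [-0.52790929 -0.06465387  0.00369329]
10 3717 [  5.7  14.3 156.6]
20 1832 [  1.6  24.6 103.4]
30 1412 [-1.000e-01  3.470e+01  1.054e+02]
40 1157 [ -1.6  45.1 109.7]
50 1248 [ -1.6  55.1 114.4]
60 1000 [ -1.8  63.8 117.7]
70 1084 [ -2.1  75.6 124.9]
80 1265 [ -2.2  85.  129.5]
90 342 [ -2.4  91.4 131.6]
```

Heights match the plan to within 1 mm and there are no contact forces. Last stretch, then straight up.

```bash
python3 -m jog '[-0.0006,0.0052,0.0083,0.0216,0.0029,0, -0.0012,0.01,0.0163,0.043,0.0057,0, -0.002,0.0163,0.0267,0.0605,0.008,0, -0.0028,0.0224,0.037,0.078,0.0103,0, -0.0043,0.0348,0.0482,0.078,0.0103,0, -0.0058,0.0472,0.0607,0.078,0.0103,0, -0.0073,0.0596,0.077,0.078,0.0103,0, -0.0089,0.072,0.093,0.078,0.0103,0, -0.0089,0.072,0.12,0.078,0.0103,0, -0.0089,0.072,0.15,0.078,0.0103,0]'
python3 -m jog '[0,0,0.03,0,0,0, 0,0,0.055,0,0,0, 0,0,0.075,0,0,0, 0,0,0.085,0,0,0, 0,0,0.085,0,0,0, 0,0,0.085,0,0,0, 0,0,0.085,0,0,0, 0,0,0.085,0,0,0, 0,0,0.085,0,0,0, 0,0,0.085,0,0,0]'
python3 - <<'E'
from h import *
o=bot.get_obs(); print(case(o["eef_pos"]),abs(o["joint_vel"]).max())
for c in ("side","top"):
    im,d=bot.camera(c); cv2.imwrite(f"pics/{c}7.png",cv2.resize(im[100:330,130:360,::-1],None,fx=2.5,fy=2.5) if c=="side" else im[:,:,::-1])
    for l in ["rail_knob_end","rail_plain_end","clamp_handle","body_cap","tub0","lens","lens_hood","dust_bottle"]: print(c,l,[(round(r["confidence"],2),np.round(w(c,r["at"]),3).tolist()) for r in bot.tip_of(l,c)[:4]])
E
```

```text
clock: 10.97
eef_pos: [0.4476, 0.1575, 0.272]
tool_rot: [0.63, 0.719, 0.191, -0.221]
ft_force: [0.4, 0.1, -1.8]
grip_width: 0.0227
grasp_force: 59.0
clock: 11.8
eef_pos: [0.4486, 0.1569, 0.3396]
tool_rot: [0.631, 0.719, 0.192, -0.22]
ft_force: [-0.0, -0.4, -1.9]
grip_width: 0.0224
grasp_force: 59.1
[ -3.60335089  58.64212261 339.60196586] 0.007742710031493569
side rail_knob_end [(0.92, [0.261, -0.397, 0.011]), (0.8, [0.795, 0.274, 0.011]), (0.78, [0.436, 0.252, 0.326]), (0.76, [0.283, 0.282, 0.013])]
side rail_plain_end [(0.96, [0.681, 0.476, 0.008]), (0.93, [0.077, -0.256, 0.007]), (0.68, [0.345, 0.436, 0.001]), (0.53, [0.663, -0.368, 0.003])]
side clamp_handle [(0.6, [0.689, 0.028, 0.043])]
side body_cap [(0.58, [0.426, 0.213, 0.064]), (0.36, [0.469, 0.309, 0.001])]
side tub0 [(0.76, [0.585, 0.238, -0.004]), (0.74, [0.475, 0.308, 0.001]), (0.64, [0.62, 0.191, -0.001])]
side lens [(0.74, [0.459, 0.098, -0.002]), (0.53, [0.615, -0.086, -0.002])]
side lens_hood [(0.32, [0.427, 0.214, 0.066])]
side dust_bottle [(0.79, [0.515, -0.18, -0.001])]
top rail_knob_end [(0.89, [0.794, 0.272, 0.015]), (0.84, [0.439, 0.254, 0.33]), (0.69, [0.26, -0.396, 0.015]), (0.66, [0.513, -0.316, 0.008])]
top rail_plain_end [(0.71, [0.338, 0.44, 0.011]), (0.65, [0.079, -0.254, 0.01]), (0.62, [0.612, -0.084, 0.002]), (0.56, [0.683, 0.478, 0.013])]
top clamp_handle []
top body_cap [(0.7, [0.427, 0.21, 0.066])]
top tub0 [(0.71, [0.62, 0.185, 0.007]), (0.66, [0.477, 0.312, 0.003]), (0.57, [0.583, 0.241, -0.001])]
top lens [(0.66, [0.612, -0.085, 0.001]), (0.54, [0.48, 0.313, 0.003])]
top lens_hood [(0.59, [0.409, -0.157, 0.005])]
top dust_bottle [(0.52, [0.513, -0.179, 0.001]), (0.3, [0.444, 0.164, 0.261])]
```

View pics/side7.png

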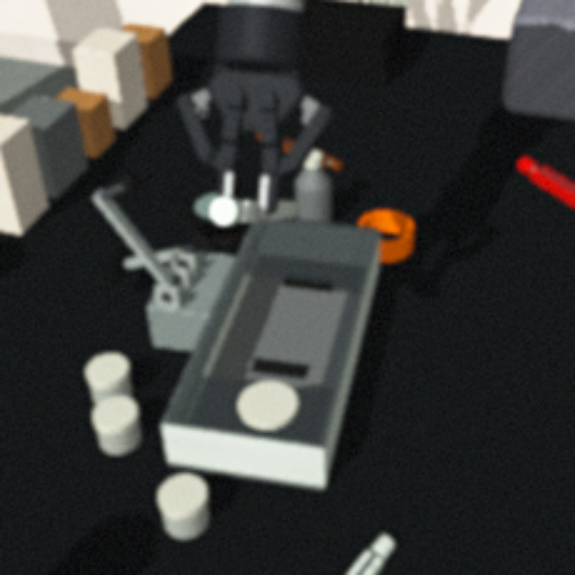

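The case is empty, the clamp stays open and nothing else has moved. The rail is held with its knob end at z≈0.33 and its plain end at about 0.20, well over 5 cm above the cover top at 0.066.

```bash
python3 -c "
from workcell import bot
print(bot.job_done())"
```

```text
the job is handed in; nothing more can be done
None
```

The toggle clamp is open at its stop, and I drew the rail out knob end first with no contact force at any reading along the way. It was handed in at rest in the gripper, with its lowest end about 13 cm above the cover and nothing around it moved.

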